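# Click the desk air purifier to its low setting and start it

## Task

The air purifier on the desk is off. With a fingertip, turn the big knurled dial on its top clockwise by one click, so that its white pointer seats at the green dot (not on past it at the orange dot), and then press the green start button down and let it go. Do not pick up or push aside the sticky notes, pen pot or calculator, and finish clear of everything.

Things in the scene. Friction and masses are not known exactly. Their poses are not given: they have to be found in the camera images.
- purifier: The desk air purifier, a fixed white box 240 mm (own x) by 300 mm (own y) by 110 mm high with dark air slots. Origin: centre of its underside on the desk; own x points away from the robot at yaw 0, z up. On its flat top (own x, y): dial axis at (0, +55) mm, start button at (-50, -90) mm, sticky notes near (+60, -90) mm.
- dial_face (a point): Centre of the dial's flat top, on its vertical axis, 134 mm above the desk. A rigid black rubber disc 94 mm in diameter, 24 mm tall, finely knurled rim, grey top, white pointer line; too wide to pinch. Press a fingertip on the top 25 to 40 mm from the axis with about 8 to 15 N and sweep it round the axis at steady height: the dial follows unless the finger slips.
- dial (a joint): Angle of the dial in rad, growing clockwise seen from above. Detents at 0 (off, black dot, where it starts), 0.70 (low, green dot) and 1.40 (high, orange dot); stops 0.15 beyond. Leaving a detent takes up to 0.09 N m; let go below about 0.35 it springs back to 0, between 0.35 and 1.05 it snaps to 0.70. The dots lie 66 mm from the axis, the green one on the purifier's own +x side.
- start_top (a point): Centre of the top of the green start button, a disc 28 mm in diameter in a grey housing on top of the purifier. It is pressed straight down.
- start (a joint): Travel of the start button in m: 0 released, 0.006 fully down (takes 4 N); it springs back when let go.
- notes: Yellow block of sticky notes, 50 x 50 x 25 mm, loose on top of the purifier. Origin: centre of its underside. To be left alone.
- penpot: White pen pot with pens, 80 mm in diameter, 100 mm tall, pens up to 150 mm, loose on the desk. Origin: centre of its underside. To be left alone.
- calculator: Black desk calculator, 150 x 100 x 18 mm, loose on the desk. Origin: centre of its underside. To be left alone.

How it is judged (in metres and radians):
On the way, in this order (a step that is already met when the one before it is completed fails the run):
1. the dial has clicked into the low (green dot) detent and rests there (value of joint dial between 0.58 and 0.82 rad and contact force between the fingers and dial below 0.2 N and value of joint start below 0.002 m), for 0.2 s.
2. with the dial at low, the start button is pressed down (value of joint start above 0.004 m and value of joint dial between 0.58 and 0.82 rad), for 0.05 s.
At the end, for the whole second after the job is handed in: The dial rests in the low detent (0.70 rad, within 0.12), the start button was pressed at least 4 mm after that and has come back up, and the notes, pen pot and calculator are within 20 mm of where they were (value of joint dial between 0.58 and 0.82 rad and value of joint start below 0.0015 m and distance of each of notes, penpot, calculator from where it was at the start of the episode below 0.02 m); the robot touches nothing.
It fails at once if the dial is turned on past the green dot to the orange dot (value of joint dial above 1.1 rad).
It fails at once if a bystander is lifted or pushed aside (more than 20 mm) (distance of any of notes, penpot, calculator from where it was at the start of the episode above 0.02 m).
It also fails if it takes over 42 s, if anything falls off the work surface, if the arm or the gripper's body presses on something with over 40 N, if the wrist force passes 120 N, or if a joint passes its speed limit or range.

## Robot

A 6-joint arm with a two-finger parallel gripper is mounted at the origin on the work surface. World frame = base frame: x ahead of the robot, y to its left, z up, the work surface at z = 0. Lengths are in mm, angles in rad, forces in N, time in s.
With the tool pointing down it reaches from about 250 to 800 mm from the base axis. Payload 8.5 kg.
Tool frame: the origin (TCP) lies midway between the tips of the shut fingers; the grasp point (between the pads) lies 19 mm behind it (env.grasp_offset is the distance from the TCP to the grasp point, in mm); z points along the fingers, y is the line along which they close (so a half turn about z gives the same grasp; the last joint's range is limited). The gripper opens to 85 mm and grips with 20 to 120 N. Pads are 22 mm wide; open, the fingers measure 114 mm over their backs; the gripper's body (76 mm by 85 mm) begins 54 mm behind the grasp point. The pads swing forward as they close: fully open they stand 13 mm farther back than shut.
Start: joints at [1.133, 0.238, -0.013, 1.319, 0, 1.571], TCP at [222.551, 475.444, 204.876] pointing down, gripper open.
Joint ranges: [-2.66, 2.66], [-1.03, 1.9], [-1.14, 1.46], [-1.82, 2.27], [-1.45, 1.34], [-3.14, 3.14]. Speed limits (rad/s): [2.22, 2.22, 2.79, 3.14, 3.14, 3.14].

## Interface

Orientations are given as a unit quaternion [w, x, y, z].
In Python, from cell import env, read_camera, get_calibration, ticket, spot_in, outline_of gives the robot as it stands.
- The arm moves only by the tool play_rows, never from a script. Its argument "plan" is a list that holds one entry, the list of rows, each a list of 7 numbers: the finger opening in m, from 0 to 0.0854, then the shift along the tool's x, y, z in m, then the turn, a rotation vector about the tool's x, y, z in degrees. A call has exactly 10 rows; each row shifts and turns the commanded pose from where the row before left it, along the tool's axes as they then stand; what a row does not reach is not made up. A row lasts 1/10 s, in which the tool goes at most 50 mm and 8.59 degrees, less where a joint would pass 70% of its speed; a pose out of reach is approached as far as the arm can. A call with a gripper value outside its range is refused whole. The fingers move at their own pace and stop on an object; "newtons" is the grip in N (left out, the last holds). Time passes only in rows, so rows that do not move let the fingers close, or fill a call up. It gives the time, the measured TCP pose, the force, the opening and the grip force at its end, in the units of the state.
- env.observe(): the state, without advancing time (a new reading comes with each control period).
- read_camera(name): name is "scene" or "top" or "wrist"; returns the picture (400x640x3 uint8, blue, green, red); there is no depth.
- get_calibration(name): a dict with "intrinsics" (3x3 intrinsics, pixels), "R" (3x3) and "t" (3): a world point X has camera coordinates R X + t. Camera axes: x right, y down, z forward; pixel columns grow to the right and rows downward; lengths in mm; the calibration is good to about 2 mm. A picture is of the moment at which its call begins: read the wrist's pose just before it. get_calibration takes no time and is no camera call; for the wrist camera it gives the pose at the moment of the call.
- ticket.finish_job(): hands the job in; it is judged then, once.
Trained networks look in the newest picture that a camera, given by its name, has taken for a name from the list of things; names that differ only in an ending like _2 or _b are one class to them, and where a whole thing is asked for, a point or a joint stands for the part that bears it (a point fixed in the world has none). Each returns a list of dicts, best first, with "conf" (0 to 1); they miss things now and then, are a little off and sometimes report something else, mostly with a low value. They report only what shows in the picture. A call takes as long as a camera call.
- spot_in(camera, query): "bbox" ([centre column, centre row, width, height] as shares, 0 to 1, of the picture: columns of its width, rows of its height, round what is visible of it).
- outline_of(camera, query): "pixels" (400x640 bool, what is visible of it) and "bbox" ([centre column, centre row, width, height] as shares, 0 to 1, of the picture: columns of its width, rows of its height, round what is visible of it).
The state is a dict: "time_s": time; "q": joint angles; "joint_vel": joint speeds; "effort": joint torques, N m; "eef_pos": TCP position; "eef_rot": TCP orientation; "contact_force": force on the tool from outside, world axes, zero at the start; "wrist_torque": the same for the moment, N m; "finger_gap": opening from 0.0 (shut) to 1.0 (fully open); "gripper_force": force on a finger pad.
Only numpy, scipy, OpenCV 4.12 (cv2) and the standard library are available. Lean on these libraries where they do the work, as an engineer would, in place of code of your own. Each camera call takes 0.05 s, during which the arm holds its last target. There are 200 camera calls.

## Working session

There is one attempt and no reset: what is moved stays moved. The work goes in short steps, Python scripts to look and compute and a tool call to move; the robot and the scene stay as the last step left them, time stands still between calls to the robot, and variables do not carry over. Pictures are saved under pics/ and viewed, at most 10 in all, crops included, and the job is handed in when it is done.

Besides the shell and the picture viewer there is one more tool, called after "Request:" by a JSON object that holds its "api" and its "payload". play_rows: Moves the arm, as the interface text tells. Its arguments: {"type":"object","properties":{"plan":{"type":"array","items":{"type":"array","items":{"type":"array","items":{"type":"number"}}}},"newtons":{"type":"number"}},"required":["plan"]}

```bash
mkdir -p pics
cat > h.py <<'E'
import numpy as np, cv2
from cell import env, read_camera, get_calibration, ticket, spot_in, outline_of
def ray(cal,u,v,z):
    K,R,t=[np.array(cal[k],float) for k in("intrinsics","R","t")]
    d=R.T@np.linalg.solve(K,[u,v,1]); c=-R.T@t
    return c+d*(z-c[2])/d[2]
E
python3 - <<'E'
from h import *
o=env.observe(); print(o["time_s"],o["eef_pos"],o["eef_rot"],o["contact_force"])
for cam in("top","scene"):
    im=read_camera(cam); cv2.imwrite(f"pics/{cam}1.png",im); cal=get_calibration(cam)
    for q,z in(("dial_face",134),("start_top",115),("notes",135),("purifier",110),("penpot",100),("calculator",18)):
        for r in outline_of(cam,q)[:2]:
            ys,xs=np.nonzero(r["pixels"]); print(cam,q,round(r["conf"],2),xs.mean().round(1),ys.mean().round(1),np.round(np.array(r["bbox"])*[640,400,640,400],1),ray(cal,xs.mean(),ys.mean(),z).round(1))
E
```

```text
0.0 [222.3640006  475.06418227 204.25629351] [-1.56848309e-04  2.17156508e-01  9.76136518e-01 -7.24458955e-04] [ 0.01180549  0.1806062  -0.3435545 ]
top dial_face 0.8 276.0 186.6 [276.8 185.4  51.   55.3] [554.1 129.2 134. ]
top start_top 0.71 349.3 219.6 [347.6 220.3  15.3  15.8] [519.9 -18.5 115. ]
top notes 0.73 350.0 159.0 [349.2 159.2  31.5  26.6] [632.4   0.8 135. ]
top purifier 0.6 303.6 196.6 [305.2 193.8 160.2 133. ] [548.9  76.2 110. ]
top penpot 0.72 178.2 197.0 [177.  197.4  57.4  39. ] [505.7 318.4 100. ]
top calculator 0.86 427.0 224.8 [426.8 226.7  66.   78.6] [ 553.  -186.6   18. ]
scene dial_face 0.55 358.7 172.8 [357.1 172.4  40.1  35.5] [566.8 124.1 134. ]
scene start_top 0.65 294.5 173.9 [296.  174.2  17.2  12.1] [505.2 -15.8 115. ]
scene start_top 0.26 359.1 172.8 [359.  173.8  37.   34.1] [548.8 133.4 115. ]
scene notes 0.63 317.4 208.2 [317.4 209.   35.5  26.9] [646.   -3.5 135. ]
scene purifier 0.67 338.5 199.4 [340.5 200.8 152.1 122.1] [612.8  58.2 110. ]
scene penpot 0.73 422.5 163.1 [423.9 159.8  35.6  56.1] [549.3 304.8 100. ]
scene calculator 0.74 358.4 172.9 [361.2 174.   40.   33.7] [454.3 175.1  18. ]
```

Run:
```python
import cv2
im=cv2.imread("pics/top1.png"); cv2.imwrite("pics/top1c.png",cv2.resize(im[100:290,140:400],None,fx=3,fy=3,interpolation=cv2.INTER_CUBIC))
```

```text
(no output)
```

View pics/top1c.png

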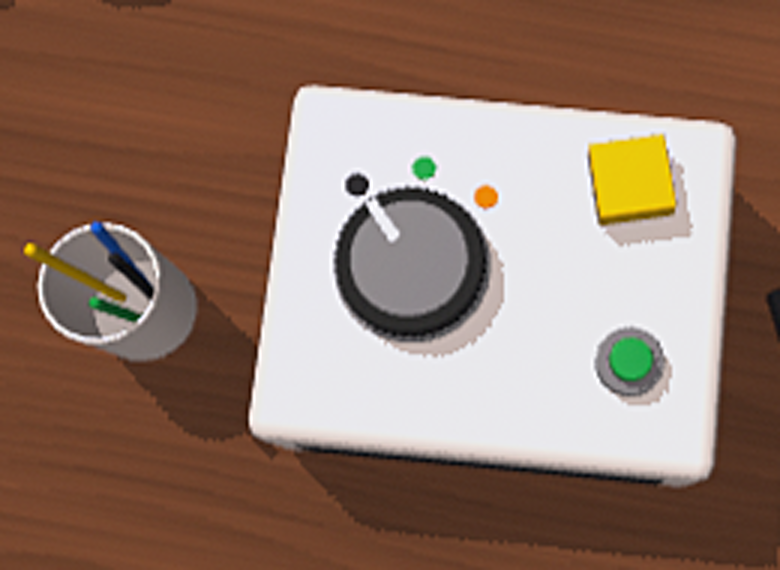

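The crop shows the dial centre at full-frame px ≈(276,186), with its pointer at the black dot. The green dot is at ≈(281,156), the button at ≈(350,219) and the notes at ≈(350,159). The pen pot stands well left of the purifier.

```bash
cat >> h.py <<'E'
from scipy.spatial.transform import Rotation as Ro
def tool():
    o=env.observe(); q=o["eef_rot"]; return np.array(o["eef_pos"]),Ro.from_quat([q[1],q[2],q[3],q[0]])
def delta(target):
    p,r=tool(); return r.inv().apply(np.array(target)-p).round(1)
E
python3 - <<'E'
from h import *
cal=get_calibration("top")
f=lambda x,y,z:ray(cal,140+x/3,100+y/3,z)
d=f(409,259,134); b=f(631,358,122)
print("dial",d,"button",b, "yaw from d-b",np.degrees(np.arctan2(*(b-d)[1::-1])-np.arctan2(-145,-50)))
for n,x,y in(("black",357,184),("green",424,168),("orange",486,197)):
    g=f(x,y,110)-d; print(n,np.hypot(*g[:2]),np.degrees(np.arctan2(g[1],g[0])))
p,r=tool(); print(r.as_matrix().round(3)); print(delta([540,70,290]))
w=get_calibration("wrist"); R=np.array(w["R"]);print("wristcam c",-R.T@np.array(w["t"]),"fwd",R[2],"right",R[0])
print(w["intrinsics"])
E
```

```text
dial [554.62893335 128.64934187 134.        ] button [519.67512472 -19.97994339 122.        ] yaw from d-b 5.791583713431769
black 67.28833413642741 44.60781495186798
green 66.83956549622475 5.288105490975952
orange 66.33351680493911 -34.681978375367855
[[-0.906  0.424 -0.   ]
 [ 0.424  0.906 -0.   ]
 [-0.    -0.    -1.   ]]
[-459.4 -232.7  -85.1]
wristcam c [152.09086965 507.62794541 374.22964022] fwd [ 0.27600948 -0.12980139 -0.95234992] right [ 4.23132349e-01  9.06067477e-01 -8.61321741e-04]
[[284.2166118    0.         318.34435688]
 [  0.         284.2166118  197.72166918]
 [  0.           0.           1.        ]]
```

Request:
{"api": "play_rows", "payload": {"plan": [[[0,-0.042,-0.0184,0,0,0,0],[0,-0.042,-0.0184,0,0,0,0],[0,-0.042,-0.0184,0,0,0,0],[0,-0.042,-0.0184,0,0,0,0],[0,-0.042,-0.0184,0,0,0,0],[0,-0.042,-0.0184,0,0,0,0],[0,-0.042,-0.0184,0,0,0,0],[0,-0.042,-0.0184,0,0,0,0],[0,-0.042,-0.0184,0,0,0,0],[0,-0.04,-0.0184,0,0,0,0]]], "newtons": 40}}

```text
time_s: 1.7
eef_pos: [524.3, 129.8, 205.0]
eef_rot: [0.0, 0.217, 0.976, 0.0]
contact_force: [0.0, 1.1, -0.1]
finger_gap: 0.001
gripper_force: 0.0
```

Run:
```python
from h import *
print(delta([522.7,131.4,140]))
im=read_camera("wrist"); cal=get_calibration("wrist"); cv2.imwrite("pics/w1.png",im)
for q,z in(("dial_face",134),("start_top",122)):
    for r in outline_of("wrist",q)[:1]:
        ys,xs=np.nonzero(r["pixels"]); print(q,r["conf"],xs.mean(),ys.mean(),ray(cal,xs.mean(),ys.mean(),z))
p,r=tool();print(p,r.as_matrix().round(3)[:,0],env.observe()["finger_gap"])
```

```text
[ 2.1  0.7 65. ]
dial_face 0.62 334.37788432724005 216.5235241234642 [549.62669947 130.59734179 134.        ]
start_top 0.93 177.16573033707866 253.10955056179776 [523.41673159 -28.31374572 122.        ]
[524.37221004 129.55419652 204.45531625] [-0.904  0.428  0.   ] -0.0003768404857049012
```

View pics/w1.png

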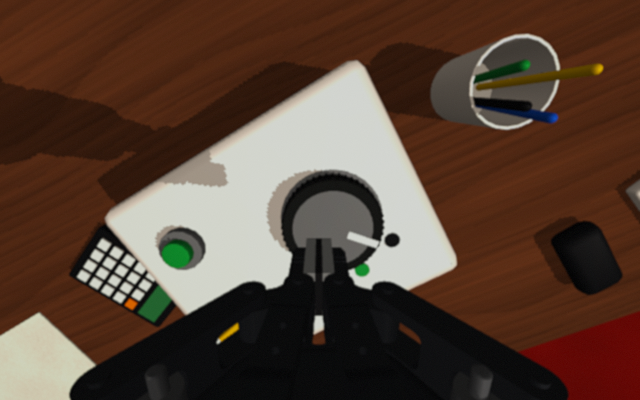

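The wrist view shows the closed fingertips over the dial, the pointer still at black, the rim spanning columns 281–383, and the button top at about (177,253), clearly raised. I'll descend and triangulate the button.

Request:
{"api": "play_rows", "payload": {"plan": [[[0,0.002,0.001,0.01,0,0,0],[0,0,0,0.01,0,0,0],[0,0,0,0.01,0,0,0],[0,0,0,0.01,0,0,0],[0,0,0,0.01,0,0,0],[0,0,0,0.008,0,0,0],[0,0,0,0.004,0,0,0],[0,0,0,0.002,0,0,0],[0,0,0,0.002,0,0,0],[0,0,0,0,0,0,0]]]}}

```text
time_s: 2.85
eef_pos: [521.8, 133.3, 138.9]
eef_rot: [0.0, 0.217, 0.976, -0.0]
contact_force: [1.0, -0.9, 0.5]
finger_gap: 0.003
gripper_force: 0.0
```

Run:
```python
from h import *
print(delta([522.7,131.4,134]),env.observe()["contact_force"])
read_camera("wrist"); P=[]
for c in("top","wrist"):
    if c=="top": read_camera("top")
    cal=get_calibration(c); r=outline_of(c,"start_top")[:1]
    if r:
        ys,xs=np.nonzero(r[0]["pixels"]); print(c,r[0]["conf"],xs.mean(),ys.mean(),[ray(cal,xs.mean(),ys.mean(),z).round(1) for z in(115,125,135)])
```

```text
[-1.6 -1.3  4.9] [ 0.9768904  -0.92647075  0.54007528]
top 0.45 349.1363636363636 219.01704545454547 [array([520.9, -17.9, 115. ]), array([519.4, -17.5, 125. ]), array([517.9, -17.2, 135. ])]
wrist 0.61 133.69110764430576 300.4040561622465 [array([523.4, -33.1, 115. ]), array([519.7, -22.9, 125. ]), array([516. , -12.6, 135. ])]
```

Request:
{"api": "play_rows", "payload": {"plan": [[[0,0,0,0.001,0,0,0],[0,0,0,0.001,0,0,0],[0,0,0,0.001,0,0,0],[0,0,0,0.001,0,0,0],[0,0,0,0.0005,0,0,0],[0,0,0,0.0005,0,0,0],[0,0,0,0,0,0,0],[0,0,0,0,0,0,0],[0,0,0,0,0,0,0],[0,0,0,0,0,0,0]]]}}

```text
time_s: 4.05
eef_pos: [521.7, 133.3, 133.9]
eef_rot: [0.0, 0.217, 0.976, -0.0]
contact_force: [0.2, -0.8, 0.9]
finger_gap: -0.001
gripper_force: 0.0
```

Request:
{"api": "play_rows", "payload": {"plan": [[[0,0,0,0.0005,0,0,0],[0,0,0,0,0,0,0],[0,0,0,0.0005,0,0,0],[0,0,0,0,0,0,0],[0,0,0,0,0,0,0],[0,0,0,0,0,0,0],[0,0,0,0,0,0,0],[0,0,0,0,0,0,0],[0,0,0,0,0,0,0],[0,0,0,0,0,0,0]]]}}

```text
time_s: 5.05
eef_pos: [521.7, 133.3, 132.9]
eef_rot: [0.0, 0.217, 0.976, -0.0]
contact_force: [0.1, -0.2, -1.1]
finger_gap: -0.0
gripper_force: 0.0
```

Request:
{"api": "play_rows", "payload": {"plan": [[[0,0,0,0.0005,0,0,0],[0,0,0,0,0,0,0],[0,0,0,0.0005,0,0,0],[0,0,0,0,0,0,0],[0,0,0,0,0,0,0],[0,0,0,0,0,0,0],[0,0,0,0,0,0,0],[0,0,0,0,0,0,0],[0,0,0,0,0,0,0],[0,0,0,0,0,0,0]]]}}

```text
time_s: 6.05
eef_pos: [521.7, 133.3, 131.9]
eef_rot: [-0.0, 0.217, 0.976, -0.0]
contact_force: [0.1, 0.3, -0.7]
finger_gap: -0.0
gripper_force: 0.0
```

Request:
{"api": "play_rows", "payload": {"plan": [[[0,0,0,0.0005,0,0,0],[0,0,0,0,0,0,0],[0,0,0,0.0005,0,0,0],[0,0,0,0,0,0,0],[0,0,0,0,0,0,0],[0,0,0,0,0,0,0],[0,0,0,0,0,0,0],[0,0,0,0,0,0,0],[0,0,0,0,0,0,0],[0,0,0,0,0,0,0]]]}}

```text
time_s: 7.05
eef_pos: [521.7, 133.3, 130.9]
eef_rot: [-0.0, 0.217, 0.976, -0.0]
contact_force: [-0.6, -0.4, -0.3]
finger_gap: -0.004
gripper_force: 0.0
```

Run:
```python
from h import *
o=env.observe(); print(o["contact_force"],o["wrist_torque"],o["eef_pos"],o["effort"])
im=read_camera("scene"); cv2.imwrite("pics/s2.png",cv2.resize(im[110:240,230:430],None,fx=4,fy=4,interpolation=cv2.INTER_CUBIC))
```

```text
[-0.63208584 -0.37888972 -0.27288661] [ 0.00115414 -0.05064667  0.05220337] [521.72748964 133.33278429 130.90431749] [ 4.29732481e-04 -5.67530787e+01  3.30375910e+01  2.22852563e-03
 -3.83796405e-04 -1.07856098e-05]
```

View pics/s2.png

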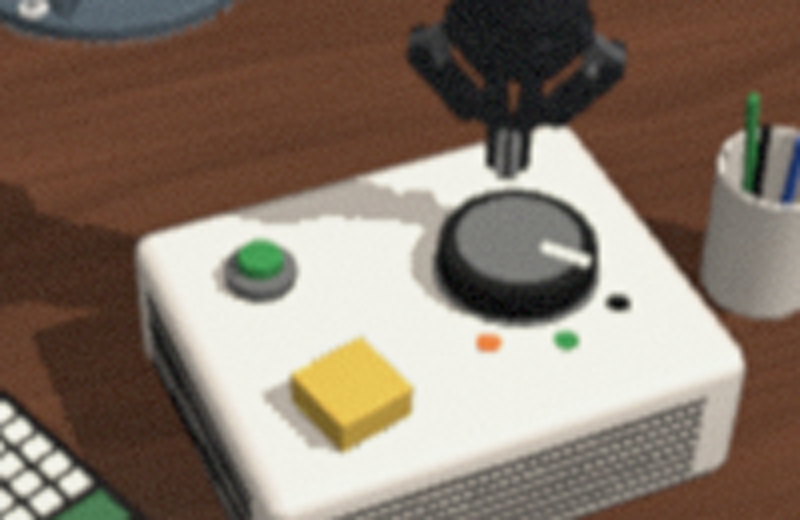

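The scene view from the far side shows the fingertips at crop (507,175), just behind the dial's near rim at (515,192) and not on its top. So either the position or the height estimate is off, and I'll reproject to find out.

Run:
```python
from h import *
p,_=tool()
def proj(c,X):
    cal=get_calibration(c); v=np.array(cal["R"])@X+np.array(cal["t"]); k=np.array(cal["intrinsics"])@v; return (k[:2]/k[2]).round(1)
for c in("scene","top","wrist"):
    print(c,"tip",proj(c,p),"dial",proj(c,[554.6,128.6,134]),"btn",proj(c,[518.7,-18.5,130]))
cal=get_calibration("scene"); R=np.array(cal["R"]);print("c",-R.T@cal["t"],"fwd",R[2])
print("scene dial", ray(cal,359.3,169.5,134), "tip", [ray(cal,356.7,154,z) for z in (131,140,150)])
for n,x,y in(("black",618,302),("green",566,340),("orange",488,343)): print(n,ray(cal,230+x/4,110+y/4,110))
im=read_camera("top"); cv2.imwrite("pics/t2.png",cv2.resize(im[120:250,200:380],None,fx=4,fy=4,interpolation=cv2.INTER_CUBIC))
```

```text
scene tip [355.4 160.7] dial [358.6 169. ] btn [294.8 173.3]
top tip [270.5 203. ] dial [276.4 186.4] btn [349.7 219.1]
wrist tip [319.6 231.7] dial [333.8 276.8] btn [126.6 309.4]
c [1338.7620675  -230.95965579  926.98783971] fwd [-0.65351003  0.22097859 -0.72394275]
scene dial [556.74169078 129.64723294 134.        ] tip [array([499.67747988, 145.26319379, 131.        ]), array([509.16476211, 141.00935287, 140.        ]), array([519.70618682, 136.28286295, 150.        ])]
black [603.01528432 177.18291392 110.        ]
green [622.71586558 135.95075059 110.        ]
orange [611.1976001   91.96722387 110.        ]
```

View pics/t2.png

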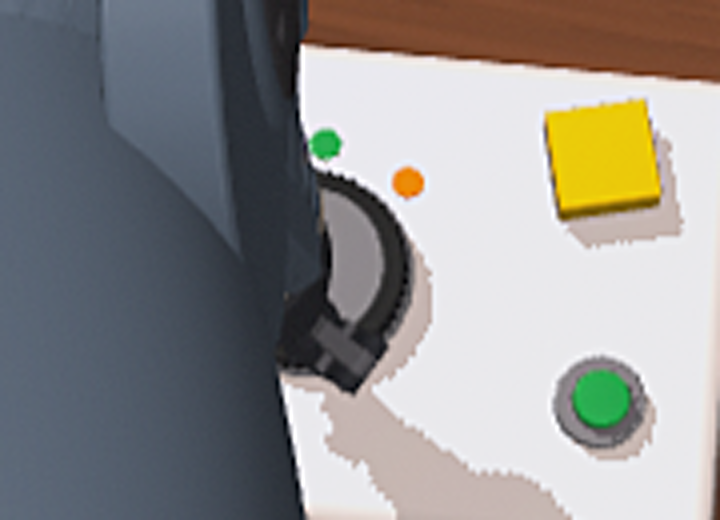

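Run:
```python
from h import *
im=read_camera("wrist"); cv2.imwrite("pics/w2.png",cv2.resize(im[180:330,220:420],None,fx=4,fy=4,interpolation=cv2.INTER_CUBIC))
```

```text
(no output)
```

View pics/w2.png

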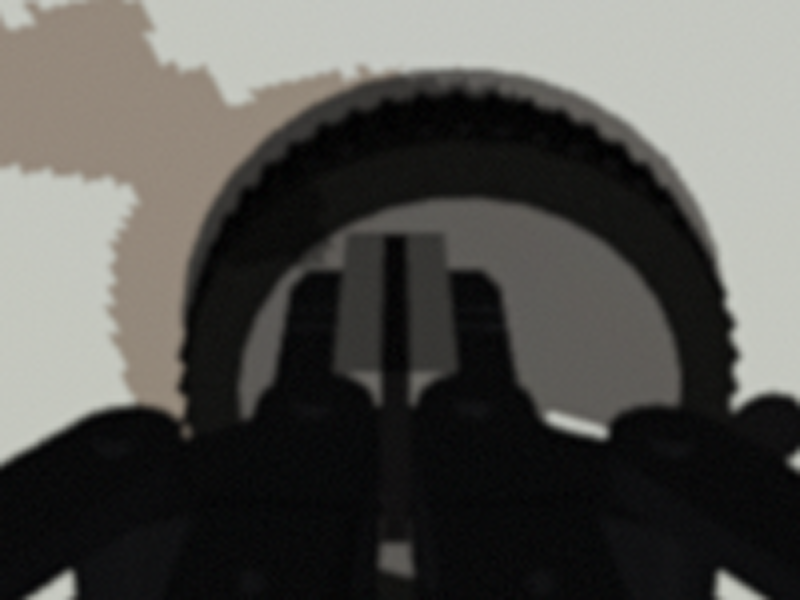

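The wrist crop shows the fingertip edge at px (319,238). With the scene view, this means the real tip is about 15 mm above the reported TCP and over the dial top. I'll continue down in small guarded steps.

Request:
{"api": "play_rows", "payload": {"plan": [[[0,0,0,0.001,0,0,0],[0,0,0,0.001,0,0,0],[0,0,0,0.001,0,0,0],[0,0,0,0.001,0,0,0],[0,0,0,0.001,0,0,0],[0,0,0,0.001,0,0,0],[0,0,0,0.001,0,0,0],[0,0,0,0.001,0,0,0],[0,0,0,0,0,0,0],[0,0,0,0,0,0,0]]]}}

```text
time_s: 8.2
eef_pos: [521.7, 133.3, 122.9]
eef_rot: [-0.0, 0.217, 0.976, -0.0]
contact_force: [-0.5, 0.5, 0.0]
finger_gap: 0.0
gripper_force: 0.0
```

Request:
{"api": "play_rows", "payload": {"plan": [[[0,0,0,0.0005,0,0,0],[0,0,0,0.0005,0,0,0],[0,0,0,0.0005,0,0,0],[0,0,0,0.0005,0,0,0],[0,0,0,0.0005,0,0,0],[0,0,0,0.0005,0,0,0],[0,0,0,0.0005,0,0,0],[0,0,0,0.0005,0,0,0],[0,0,0,0,0,0,0],[0,0,0,0,0,0,0]]]}}

```text
time_s: 9.2
eef_pos: [521.7, 133.3, 118.9]
eef_rot: [-0.0, 0.217, 0.976, -0.0]
contact_force: [0.5, 0.5, 0.9]
finger_gap: -0.002
gripper_force: 0.0
```

Request:
{"api": "play_rows", "payload": {"plan": [[[0,0,0,0.0005,0,0,0],[0,0,0,0.0005,0,0,0],[0,0,0,0.0005,0,0,0],[0,0,0,0.0005,0,0,0],[0,0,0,0.0005,0,0,0],[0,0,0,0.0005,0,0,0],[0,0,0,0,0,0,0],[0,0,0,0,0,0,0],[0,0,0,0,0,0,0],[0,0,0,0,0,0,0]]]}}

```text
time_s: 10.2
eef_pos: [521.8, 133.3, 115.9]
eef_rot: [0.0, 0.217, 0.976, -0.0]
contact_force: [-1.2, 0.8, 0.2]
finger_gap: 0.002
gripper_force: 0.0
```

Run:
```python
from h import *
a=read_camera("scene")[110:210,280:420]; b=read_camera("wrist")[180:330,220:420]
s=lambda i:cv2.resize(i,(560,int(560*i.shape[0]/i.shape[1])),interpolation=cv2.INTER_CUBIC)
a=cv2.resize(a,(390,279),interpolation=cv2.INTER_CUBIC); b=cv2.resize(b,(390,293),interpolation=cv2.INTER_CUBIC)
cv2.imwrite("pics/sw3.png",np.vstack([a,b]))
```

```text
(no output)
```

View pics/sw3.png

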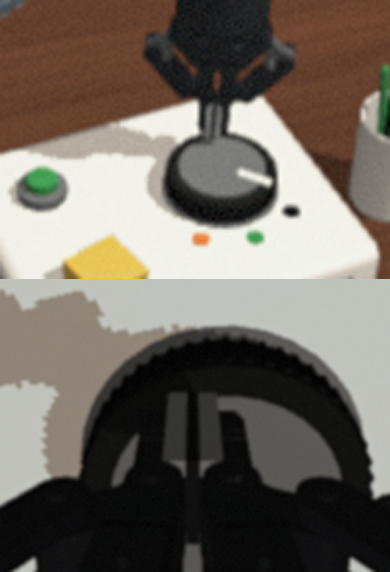

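Scene tip is now at px (356.5,160.3), right at the dial's top surface, so contact should come soon. I'll shift 4 mm inward and continue.

Request:
{"api": "play_rows", "payload": {"plan": [[[0,-0.002,0.0006,0,0,0,0],[0,-0.002,0.0006,0,0,0,0],[0,0,0,0.0005,0,0,0],[0,0,0,0.0005,0,0,0],[0,0,0,0.0003,0,0,0],[0,0,0,0,0,0,0],[0,0,0,0,0,0,0],[0,0,0,0,0,0,0],[0,0,0,0,0,0,0],[0,0,0,0,0,0,0]]]}}

```text
time_s: 11.3
eef_pos: [525.8, 132.8, 114.6]
eef_rot: [0.0, 0.217, 0.976, -0.0]
contact_force: [-0.2, 0.6, -0.5]
finger_gap: -0.002
gripper_force: 0.0
```

Request:
{"api": "play_rows", "payload": {"plan": [[[0,0,0,0.0003,0,0,0],[0,0,0,0.0003,0,0,0],[0,0,0,0.0003,0,0,0],[0,0,0,0.0003,0,0,0],[0,0,0,0.0003,0,0,0],[0,0,0,0,0,0,0],[0,0,0,0,0,0,0],[0,0,0,0,0,0,0],[0,0,0,0,0,0,0],[0,0,0,0,0,0,0]]]}}

```text
time_s: 12.3
eef_pos: [525.9, 132.7, 113.1]
eef_rot: [-0.0, 0.217, 0.976, -0.0]
contact_force: [-0.5, 0.1, 0.1]
finger_gap: 0.004
gripper_force: 0.0
```

Request:
{"api": "play_rows", "payload": {"plan": [[[0,0,0,0.0004,0,0,0],[0,0,0,0.0004,0,0,0],[0,0,0,0.0004,0,0,0],[0,0,0,0.0004,0,0,0],[0,0,0,0.0004,0,0,0],[0,0,0,0,0,0,0],[0,0,0,0,0,0,0],[0,0,0,0,0,0,0],[0,0,0,0,0,0,0],[0,0,0,0,0,0,0]]]}}

```text
time_s: 13.3
eef_pos: [525.9, 132.8, 111.1]
eef_rot: [0.0, 0.217, 0.976, -0.0]
contact_force: [-0.0, -0.7, -0.0]
finger_gap: 0.0
gripper_force: 0.0
```

Run:
```python
from h import *
o=env.observe(); print(o["contact_force"],o["wrist_torque"],o["eef_pos"],o["effort"])
```

```text
[-0.03225039 -0.67675088 -0.00339849] [ 0.00358475 -0.03321197  0.01892649] [525.89618587 132.76294151 111.14381561] [ 2.88227653e-03 -5.76481068e+01  3.24478233e+01  2.48650686e-03
 -4.33997839e-04  5.30723071e-06]
```

Request:
{"api": "play_rows", "payload": {"plan": [[[0,0,0,0.0004,0,0,0],[0,0,0,0.0004,0,0,0],[0,0,0,0.0004,0,0,0],[0,0,0,0.0004,0,0,0],[0,0,0,0.0004,0,0,0],[0,0,0,0,0,0,0],[0,0,0,0,0,0,0],[0,0,0,0,0,0,0],[0,0,0,0,0,0,0],[0,0,0,0,0,0,0]]]}}

```text
time_s: 14.3
eef_pos: [525.9, 132.7, 109.1]
eef_rot: [0.0, 0.217, 0.976, -0.0]
contact_force: [-0.5, 0.2, -0.3]
finger_gap: 0.003
gripper_force: 0.0
```

Run:
```python
from h import *
a=read_camera("scene")[130:200,310:400]; b=read_camera("wrist")[180:330,220:420]
a=cv2.resize(a,(390,303),interpolation=cv2.INTER_CUBIC); b=cv2.resize(b,(390,293),interpolation=cv2.INTER_CUBIC)
cv2.imwrite("pics/sw4.png",np.clip(np.vstack([a,b])*1.6,0,255).astype(np.uint8))
```

```text
(no output)
```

View pics/sw4.png

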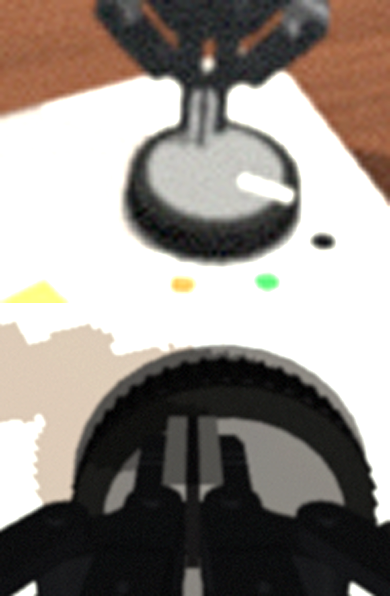

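Scene tip is at px (356.8,163.5). Its ray meets z=134 at x≈536, which is the finger's far edge, so contact is due within about 2 mm.

Request:
{"api": "play_rows", "payload": {"plan": [[[0,0,0,0.0003,0,0,0],[0,0,0,0.0003,0,0,0],[0,0,0,0.0003,0,0,0],[0,0,0,0.0003,0,0,0],[0,0,0,0.0003,0,0,0],[0,0,0,0.0003,0,0,0],[0,0,0,0,0,0,0],[0,0,0,0,0,0,0],[0,0,0,0,0,0,0],[0,0,0,0,0,0,0]]]}}

```text
time_s: 15.4
eef_pos: [525.9, 132.7, 107.7]
eef_rot: [0.0, 0.217, 0.976, 0.0]
contact_force: [-2.1, -0.6, 5.3]
finger_gap: -0.001
gripper_force: 2.7
```

Contact is confirmed at about 5 N, with stiffness around 13 N/mm. I'll press 0.5 mm more and sweep 40° clockwise about the dial axis, turning the tool with it.

Request:
{"api": "play_rows", "payload": {"plan": [[[0,0,0,0.0005,0,0,0],[0,0.00062,0.00222,0,0,0,4.5],[0,0.00062,0.00222,0,0,0,4.5],[0,0.00062,0.00222,0,0,0,4.5],[0,0.00062,0.00222,0,0,0,4.5],[0,0.00062,0.00222,0,0,0,4.5],[0,0.00062,0.00222,0,0,0,4.5],[0,0.00062,0.00222,0,0,0,4.5],[0,0.00062,0.00222,0,0,0,4.5],[0,0.00062,0.00222,0,0,0,4.5]]]}}

```text
time_s: 16.4
eef_pos: [535.4, 151.5, 107.6]
eef_rot: [-0.0, 0.543, 0.84, 0.001]
contact_force: [-2.9, 1.9, 8.3]
finger_gap: -0.001
gripper_force: 4.5
```

Request:
{"api": "play_rows", "payload": {"plan": [[[0,0,0,0,0,0,0],[0,0,0,-0.002,0,0,0],[0,0,0,-0.003,0,0,0],[0,0,0,-0.005,0,0,0],[0,0,0,-0.01,0,0,0],[0,0,0,-0.01,0,0,0],[0,0,0,-0.01,0,0,0],[0,0,0,-0.01,0,0,0],[0,0,0,-0.005,0,0,0],[0,0,0,0,0,0,0]]]}}

```text
time_s: 17.4
eef_pos: [535.7, 150.9, 162.8]
eef_rot: [0.001, 0.542, 0.841, 0.001]
contact_force: [0.9, -0.4, -0.4]
finger_gap: 0.005
gripper_force: 0.0
```

Run:
```python
from h import *
a=read_camera("scene")[110:240,230:430]
cv2.imwrite("pics/s5.png",cv2.resize(a,None,fx=4,fy=4,interpolation=cv2.INTER_CUBIC))
print(delta([518.7,-18.5,155]),tool()[0])
```

```text
[-147.3  -85.2    7.1] [535.42557555 150.81278545 162.10458509]
```

View pics/s5.png

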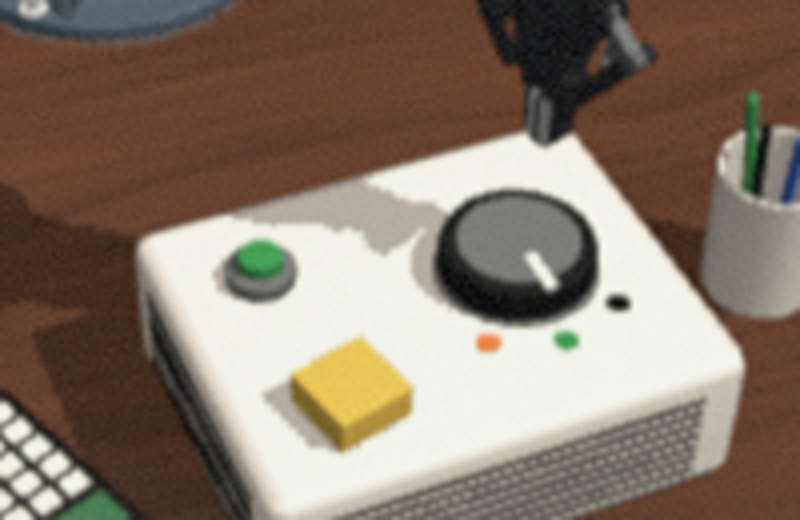

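The pointer now runs from (530,255) to (550,288), straight at the green dot (566,340), so the dial is seated at low. Next I'll go over the button.

Request:
{"api": "play_rows", "payload": {"plan": [[[0,-0.0295,-0.017,0,0,0,0],[0,-0.0295,-0.017,0,0,0,0],[0,-0.0295,-0.017,0,0,0,0],[0,-0.0295,-0.017,0,0,0,0],[0,-0.0295,-0.017,0,0,0,0],[0,0,0,0,0,0,0],[0,0,0,0.015,0,0,0],[0,0,0,0.015,0,0,0],[0,0,0,0.015,0,0,0],[0,0,0,0.005,0,0,0]]]}}

```text
time_s: 18.45
eef_pos: [517.7, -18.2, 110.1]
eef_rot: [-0.001, 0.541, 0.841, -0.001]
contact_force: [0.3, 0.3, 0.7]
finger_gap: -0.002
gripper_force: 0.0
```

Run:
```python
from h import *
o=env.observe(); print(delta([518.7,-18.5,104]),tool()[0],o["contact_force"])
a=read_camera("scene")[130:200,250:340]
cv2.imwrite("pics/s6.png",cv2.resize(a,None,fx=6,fy=6,interpolation=cv2.INTER_CUBIC))
```

```text
[-0.6  0.8  6.1] [517.72584798 -18.24178485 110.08493897] [0.27726606 0.34821024 0.70000401]
```

View pics/s6.png

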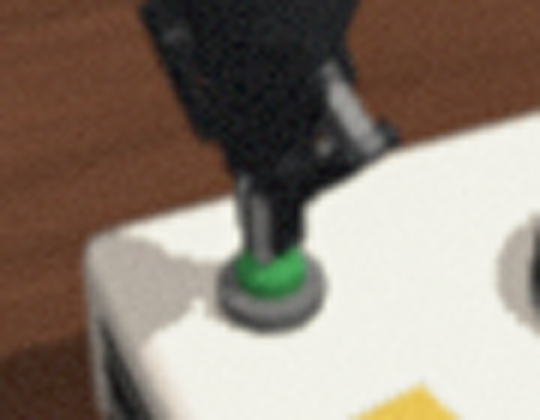

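The tip sits centred over the green button, with the button at crop (272,270). I'll press down in a guarded way.

Request:
{"api": "play_rows", "payload": {"plan": [[[0,0,0,0.001,0,0,0],[0,0,0,0.001,0,0,0],[0,0,0,0.001,0,0,0],[0,0,0,0.001,0,0,0],[0,0,0,0.001,0,0,0],[0,0,0,0.001,0,0,0],[0,0,0,0.0005,0,0,0],[0,0,0,0,0,0,0],[0,0,0,0,0,0,0],[0,0,0,0,0,0,0]]]}}

```text
time_s: 19.5
eef_pos: [518.8, -18.7, 105.4]
eef_rot: [0.0, 0.542, 0.841, -0.0]
contact_force: [0.4, 0.5, 1.5]
finger_gap: 0.002
gripper_force: 0.6
```

Request:
{"api": "play_rows", "payload": {"plan": [[[0,0,0,0.0007,0,0,0],[0,0,0,0.0007,0,0,0],[0,0,0,0.0007,0,0,0],[0,0,0,0.0007,0,0,0],[0,0,0,0.0007,0,0,0],[0,0,0,0.0005,0,0,0],[0,0,0,0,0,0,0],[0,0,0,0,0,0,0],[0,0,0,0,0,0,0],[0,0,0,0,0,0,0]]]}}

```text
time_s: 20.5
eef_pos: [518.9, -18.7, 101.3]
eef_rot: [0.0, 0.542, 0.841, -0.0]
contact_force: [-0.7, -0.5, 2.3]
finger_gap: 0.004
gripper_force: 1.5
```

Request:
{"api": "play_rows", "payload": {"plan": [[[0,0,0,0.0005,0,0,0],[0,0,0,0.0005,0,0,0],[0,0,0,0.0005,0,0,0],[0,0,0,0.0005,0,0,0],[0,0,0,0.0003,0,0,0],[0,0,0,0,0,0,0],[0,0,0,0,0,0,0],[0,0,0,0,0,0,0],[0,0,0,0,0,0,0],[0,0,0,0,0,0,0]]]}}

```text
time_s: 21.5
eef_pos: [518.9, -18.7, 99.6]
eef_rot: [0.0, 0.542, 0.841, 0.0]
contact_force: [-1.4, 0.6, 10.3]
finger_gap: 0.003
gripper_force: 4.7
```

The button bottomed out at about 10 N. Now I'll lift clear.

Request:
{"api": "play_rows", "payload": {"plan": [[[0,0,0,-0.003,0,0,0],[0,0,0,-0.005,0,0,0],[0,0,0,-0.01,0,0,0],[0,0,0,-0.015,0,0,0],[0,0,0,-0.02,0,0,0],[0,0,0,-0.02,0,0,0],[0,0,0,-0.015,0,0,0],[0,0,0,0,0,0,0],[0,0,0,0,0,0,0],[0,0,0,0,0,0,0]]]}}

```text
time_s: 22.5
eef_pos: [518.2, -18.6, 186.1]
eef_rot: [-0.001, 0.542, 0.841, -0.0]
contact_force: [-0.4, 0.4, 0.6]
finger_gap: 0.001
gripper_force: 0.0
```

Run:
```python
from h import *
cv2.imwrite("pics/s7.png",read_camera("scene")); print(tool()[0],env.observe()["contact_force"])
```

```text
[518.20088425 -18.66613111 186.06174694] [ 0.54791239 -0.10808968 -0.75732467]
```

View pics/s7.png

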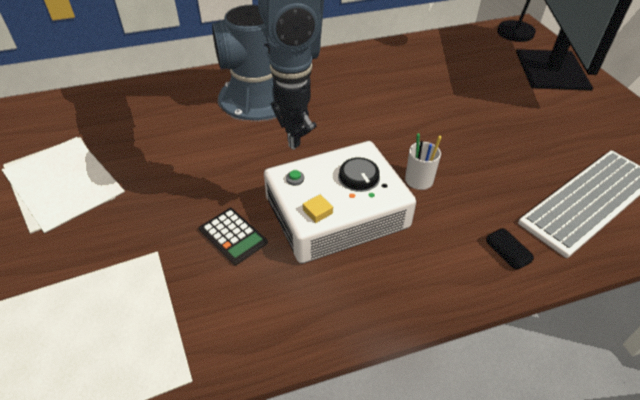

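The final view shows the pointer at the green dot, the button up at (295,177), the bystanders in place and the gripper clear.

```bash
python3 -c "
from cell import ticket; print(ticket.finish_job())"
```

```text
the job is handed in; nothing more can be done
None
```

I turned the dial one click to the green dot, pressed the start button fully down and let it come back up, and handed the job in at about 22.6 s with the arm clear and the notes, pen pot and calculator in place; the hand-in returned no verdict.

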